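# Third hand: hold a splash-guard panel against its buffer

## Task

Take the tallest of the three grey panels out of the white rack, lower it upright into the slot of the aluminium guard foot until it stands on the slot's floor, then slide it along the slot against the black sprung buffer and press the buffer in about half of its 20 mm travel (about 10 N), never to its end. Finish while still holding the panel with the gripper and pressing it steadily there, so that a colleague can tighten the clamp screws. Leave the two shorter panels standing in the rack, and do not knock over the jar or the beaker.

Things in the scene. Friction and masses are not known exactly. Their poses are not given: they have to be found in the camera images.
- panel: The tallest grey plastic panel: a plain rectangular plate 120 mm long (its x), 10 mm thick (its y), 110 mm tall (its z), about 0.18 kg. It is the same if turned half round about z. Origin: centre of its underside. It starts standing upright in one of the rack's three slots (any of them) and can be gripped across its thickness at the top edge.
- rack: White plastic rack, 110 x 200 mm (x, y), fixed. Three slots run along its x, at y = -65, 0 and +65 mm, open at both ends; slot floor 8 mm above the table; ribs on both sides of each slot reach 38 mm above the table; each slot is 13 mm wide. Origin: centre of its underside.
- foot: Aluminium guard foot, fixed, place and yaw vary: base plate 270 x 90 x 10 mm (x, y, z), origin at the centre of its underside. Two rails from x = -100 to +65 mm form the slot along its x, at y = 0 (see slot). At its +x end a post (x 110 to 130 mm, 120 mm tall) carries the buffer. Two small black clamp screws stick out on its -y side, 22 mm up, 39 mm from the slot's middle.
- slot (a point): Point on the slot's floor at x = -25 mm, y = 0, z = 10 mm in the guard foot's frame, same axes. Slot: 12.4 mm wide, open at both ends, straight walls up to 32 mm above the table, then a flared mouth to about 42 mm, about 19 mm wide. A panel set down centred here ends 40 mm short of the relaxed buffer, which lies towards +x.
- buffer_face (a point): Centre of the buffer's face, which looks to the guard foot's -x; axes as the guard foot's. Relaxed it lies at x = 75 mm, y = 0, 85 mm above the table in the guard foot's frame. The black rubber-faced pad is 36 mm wide, 40 mm tall and 10 mm thick, and moves with the buffer.
- buffer (a joint): How far the buffer is pressed in towards the guard foot's +x, in m: 0 relaxed, 0.020 at the end of its travel. A plain spring of 1 N per mm without preload (10 mm is 10 N).
- spare_wide: A shorter grey panel, 120 mm long (x), 10 mm thick (y), 60 mm tall, standing in another slot of the rack. Origin: centre of its underside. To be left.
- spare_narrow: The smallest grey panel, 80 mm long (x), 10 mm thick (y), 60 mm tall, standing in the remaining slot of the rack. Origin: centre of its underside. To be left.
- beaker: Empty open glass beaker, 70 mm diameter, 90 mm tall, in the middle of the table, farther from the robot. Origin: centre of its underside.
- jar: Small lidded glass jar, 50 mm diameter, 60 mm tall, near the robot in the middle. Origin: centre of its underside.
Mind the look-alikes: they are no part of the job. What is shaped like the panel but orange, pink or purple is not meant.

How it is judged:
By the outcome, as a careful person would: the job done as asked, in the order asked, and still so for the second after the job is handed in, while the arm keeps its last pose, push and grip.
It also fails if it takes over 53 s, if anything falls off the work surface, if the arm or the gripper's body presses on something with over 40 N, if the wrist force passes 120 N, or if a joint passes its speed limit or range.

## Robot

A 6-joint arm with a two-finger parallel gripper is mounted at the origin on the work surface. World frame = base frame: x ahead of the robot, y to its left, z up, the work surface at z = 0. Lengths are in m, angles in rad, forces in N, time in s.
With the tool pointing down it reaches from about 0.325 to 0.875 m from the base axis. Payload 4.4 kg.
Tool frame: the origin (TCP) lies where the fingers leave the gripper's body, on its centre line; the fingertips stand 73 mm ahead of it and the grasp point (between the pads) lies 54 mm ahead of it; z points along the fingers, y is the line along which they close (so a half turn about z gives the same grasp; the last joint's range is limited). The gripper opens to 85 mm and grips with 20 to 120 N. Pads are 22 mm wide; open, the fingers measure 114 mm over their backs; the gripper's body (76 mm by 85 mm) begins 54 mm behind the grasp point. The pads swing forward as they close: fully open they stand 13 mm farther back than shut.
Start: joints at [1.151, 0.207, 1.542, -0, 1.393, -0.15], TCP at [0.153, 0.554, 0.304] pointing down, gripper open.
Joint ranges: [-2.73, 2.73], [-0.86, 2.22], [0.23, 2.46], [-1.11, 4.25], [0.08, 2.63], [-2.82, 2.82]. Speed limits (rad/s): [2.79, 2.79, 3.14, 3.14, 3.14, 3.14].

## Interface

Orientations are given as a rotation vector (axis times angle).
In Python, from bench import manip, eyes gives the robot as it stands. The module is installed in compiled form; this text tells all that it offers.
- The arm moves only by the tool arm_command, never from a script. Its argument "moves" is a list of rows, each an object with "xyz": the shift along the tool's x, y, z in mm, a list of three; "roll": the turn about the tool's z in units of 8 degrees (1.0 is 8 degrees). In form: [{"xyz": [tx, ty, tz], "roll": roll}, ...]. A call has 1 to 8 rows; each row shifts and turns the commanded pose from where the row before left it, along the tool's axes as they then stand; what a row does not reach is not made up. A row lasts 1/10 s, in which the tool goes at most 50 mm and 8.59 degrees, less where a joint would pass 70% of its speed; a pose out of reach is approached as far as the arm can. A call with a gripper value outside its range is refused whole. "claw" is the closure, from 0 (fully open) to 1 (shut), set as the call begins (left out, the last holds). The fingers move at their own pace and stop on an object; "squeeze" is the grip in N (left out, the last holds). Time passes only in rows, so rows that do not move let the fingers close. It gives the time, the measured TCP pose, the force, the opening and the grip force at its end, in the units of the state.
- manip.get_obs(): the state, without advancing time (a new reading comes with each control period).
- eyes.camera(name): name is "scene" or "top" or "wrist"; returns a dict with "pixels" (480x640x3 uint8, red, green, blue), "depth" (480x640 float32, m along the optical axis (not along the pixel's ray), 0 where there is no reading), "vfov" (degrees; the focal length in pixels is half the picture's height over the tangent of half this angle, whatever the lens; pixels are square), "cx", "cy" (the principal point, pixels), "dist_coeffs" ([k1, k2, p1, p2, k3] as OpenCV has them; the pictures are not rectified), "R" (3x3) and "t" (3): a world point X has camera coordinates R X + t; the wrist camera has in their place "tool_from_camera" (4x4, takes a point from camera to tool coordinates, whose origin is the TCP and whose axes are the flange's). Camera axes: x right, y down, z forward; pixel columns grow to the right and rows downward; lengths in m; the calibration is good to about 2 mm. A picture is of the moment at which its call begins: read the wrist's pose just before it.
- manip.job_done(): hands the job in; it is judged then, once.
The state is a dict: "clock": time; "q": joint angles; "qd": joint speeds; "joint_efforts": joint torques, N m; "tcp_pos": TCP position; "tool_rot": TCP orientation; "contact_force": force on the tool from outside, world axes, zero at the start; "torque": the same for the moment, N m; "finger_gap": finger opening in m; "gripper_force": force on a finger pad.
Only numpy, scipy, OpenCV 4.12 (cv2) and the standard library are available. Lean on these libraries where they do the work, as an engineer would, in place of code of your own. Each camera call takes 0.05 s, during which the arm holds its last target. There are 200 camera calls.

## Working session

There is one attempt and no reset: what is moved stays moved. The work goes in short steps, Python scripts to look and compute and a tool call to move; the robot and the scene stay as the last step left them, time stands still between calls to the robot, and variables do not carry over. Pictures are saved under pics/ and viewed, at most 10 in all, crops included, and the job is handed in when it is done.

Besides the shell and the picture viewer there is one more tool, called after "Request:" by a JSON object that holds its "op" and its "data". arm_command: Moves the arm, as the interface text tells. Its arguments: {"type":"object","properties":{"moves":{"type":"array"},"claw":{"type":"number"},"squeeze":{"type":"number"}},"required":["moves"]}

```bash
mkdir -p pics
cat > h.py <<'E'
import numpy as np, cv2
from bench import manip, eyes
def K(c):
    f=240/np.tan(np.radians(c["vfov"])/2)
    return np.array([[f,0,c["cx"]],[0,f,c["cy"]],[0,0,1.]])
def rect(c): # undistorted image
    return cv2.undistort(c["pixels"],K(c),np.array(c["dist_coeffs"],float))
def pose(c,obs=None):
    if "R" in c: return np.array(c["R"]),np.array(c["t"])
    T=np.eye(4);T[:3,:3]=cv2.Rodrigues(np.array(obs["tool_rot"],float))[0];T[:3,3]=obs["tcp_pos"]
    M=np.linalg.inv(T@np.array(c["tool_from_camera"]));return M[:3,:3],M[:3,3]
def onplane(c,uv,z,obs=None,raw=False):
    R,t=pose(c,obs);uv=np.array(uv,float).reshape(-1,1,2)
    d=np.array(c["dist_coeffs"],float) if raw else np.zeros(5)
    n=cv2.undistortPoints(uv,K(c),d).reshape(-1,2)
    r=np.c_[n,np.ones(len(n))]@R; o=-R.T@t
    return o+r*((z-o[2])/r[:,2])[:,None]
def points(c,obs=None): # world xyz per raw pixel
    R,t=pose(c,obs);h,w=c["depth"].shape
    g=np.stack(np.meshgrid(np.arange(w),np.arange(h)),-1).reshape(-1,1,2).astype(float)
    n=cv2.undistortPoints(g,K(c),np.array(c["dist_coeffs"],float)).reshape(-1,2)
    p=np.c_[n,np.ones(len(n))]*c["depth"].reshape(-1,1)
    return ((p-t)@R).reshape(h,w,3)
def save(n,im): cv2.imwrite(n,im[...,::-1])
E
python3 - <<'E'
from h import *
o=manip.get_obs();print({k:np.round(v,3) for k,v in o.items()})
for n in("scene","top","wrist"):
    o=manip.get_obs();c=eyes.camera(n);c["obs"]=o
    np.save(f"{n}0.npy",c,allow_pickle=True)
    save(f"pics/{n}0.png",c["pixels"]);print(n,c["vfov"],c["dist_coeffs"],c.get("t"),(c["depth"]>0).mean())
    if n=="wrist":print(np.round(c["tool_from_camera"],3))
E
```

```text
{'clock': np.float64(0.0), 'q': array([ 1.152,  0.207,  1.543,  0.   ,  1.394, -0.15 ]), 'qd': array([-0.002, -0.001,  0.   ,  0.001, -0.001, -0.   ]), 'joint_efforts': array([-0.0000e+00, -3.8306e+01, -2.9159e+01, -0.0000e+00,  1.1000e-02,
        0.0000e+00]), 'tcp_pos': array([0.152, 0.554, 0.303]), 'tool_rot': array([-0.421, -3.113,  0.004]), 'contact_force': array([-0.987,  0.91 , -0.333]), 'torque': array([0.044, 0.064, 0.098]), 'gripper_force': np.float64(0.0), 'finger_gap': np.float64(0.085)}
scene 44.611803882618304 [-0.13741297  0.          0.          0.          0.        ] [-0.4447734  -0.21433009  1.54464967] 0.99537109375
top 54.761548556365355 [0.00807245 0.         0.         0.         0.        ] [0.01657391 0.57976462 1.08527159] 0.9960579427083334
wrist 59.24564752137163 [-0.05172476  0.          0.          0.          0.        ] None 0.9958821614583333
[[ 0.    -0.966 -0.26   0.064]
 [ 1.     0.     0.    -0.001]
 [-0.    -0.26   0.966 -0.071]
 [ 0.     0.     0.     1.   ]]
```

View pics/top0.png

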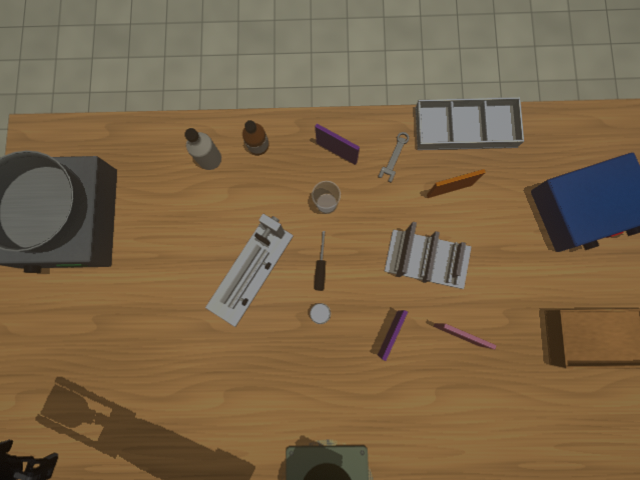

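View pics/scene0.png

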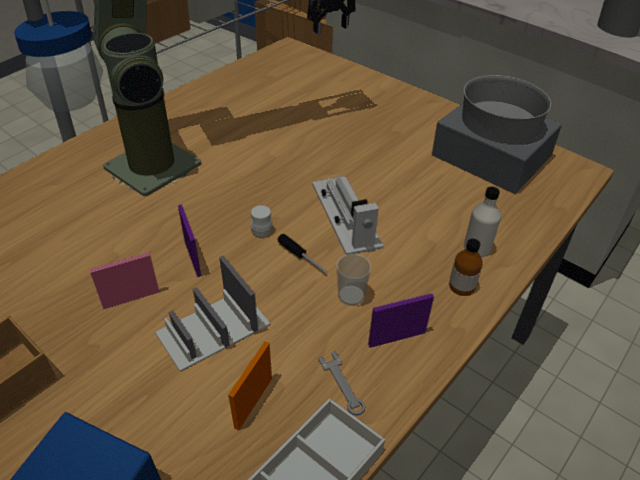

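Top view: the foot runs from (222,308) to the post at (270,226). The rack is centred at (428,257), with grey panels at (405,250), (430,256) and (457,260).

Candidates in the top view:
- grey, tallest-looking: (405,250)
- grey: (430,256)
- grey: (457,260)
- orange: (455,183)
- purple: (337,143) and (393,335)
- pink: (468,337)

In the scene view, the tallest grey one is at (238,293). I choose (405,250), next to check by height and a crop.

Run:
```python
from h import *
c=np.load("top0.npy",allow_pickle=True).item(); P=points(c); hsv=cv2.cvtColor(c["pixels"],cv2.COLOR_RGB2HSV)
s=cv2.Rodrigues
def rep(n,m,dims=True):
    n_,l,st,_=cv2.connectedComponentsWithStats(m.astype(np.uint8))
    for i in range(1,n_):
        if st[i,4]<25: continue
        q=P[l==i]; r=cv2.minAreaRect((q[:,:2]*1000).astype(np.float32))
        print(n,st[i],np.round(r[0],1),np.round(r[1],1),round(r[2],1),"z",np.round(np.percentile(q[:,2],[5,50,95]),4))
B=np.zeros(P.shape[:2],bool)
R=B.copy();R[215:300,375:480]=1
z=P[...,2]
rep("table",B|(R&(abs(z)<.004)&0>0))
print("table z",np.median(z[300:320,150:200]),z[300:320,150:200].std())
rep("rack all",R&(z>.006)); rep("tops>55",R&(z>.055)); rep("tall>105",R&(z>.105))
F=B.copy();F[205:335,195:305]=1
rep("foot all",F&(z>.005)&(z<.06)); rep("footall",F&(z>.005)); rep("rails",F&(z>.034)&(z<.05)); rep("post",F&(z>.11))
O=B.copy();O[170:330,300:345]=1
rep("obst",O&(z>.04))
im=cv2.resize(c["pixels"][205:335,195:485],None,fx=2.7,fy=2.7,interpolation=cv2.INTER_CUBIC);save("pics/crop0.png",im)
```

```text
table z -0.0005467958992260305 0.06384690112661738
rack all [ 385  222   86   66 3057] [ 519.4 -182.9] [179.9 374.5] 12.1 z [0.0065 0.0273 0.1163]
tops>55 [399 222  18  53 399] [ 480.5 -138.1] [ 62.3 290.3] 48.6 z [0.0638 0.1151 0.1194]
tops>55 [426 231  14  50 253] [ 462.5 -171.3] [ 79.1 326.5] 38.4 z [0.0591 0.0665 0.0703]
tops>55 [455 242  11  34 178] [ 526.3 -326.2] [11.  79.6] 76.6 z [0.0579 0.0662 0.0706]
tall>105 [402 222  15  51 261] [ 480.7 -137.8] [ 61.6 290.3] 48.6 z [0.1096 0.1166 0.1197]
foot all [ 206  223   88  104 3429] [511.3 186.3] [ 92.1 269.9] 57.4 z [0.0063 0.0106 0.0412]
footall [ 206  214   88  113 3860] [461.5 104.9] [283.  274.7] 57.1 z [0.0065 0.0112 0.1153]
rails [220 244  41  59 272] [502.5 204.7] [ 10.9 164.2] 57.6 z [0.0345 0.0394 0.044 ]
rails [228 249  39  59 211] [489.9 185.3] [ 10.8 164.6] 57.5 z [0.0345 0.04   0.0438]
post [259 214  23  18 191] [612.  121.2] [50.4 20.2] 56.9 z [0.115  0.1189 0.1224]
obst [312 181  29  31 377] [554.5  -6.9] [ 67.3 324.2] 88.7 z [0.0441 0.0754 0.0911]
obst [311 304  19  19 286] [402.5   9.9] [44.  43.2] 25.4 z [0.0557 0.0593 0.0628]
```

View pics/crop0.png

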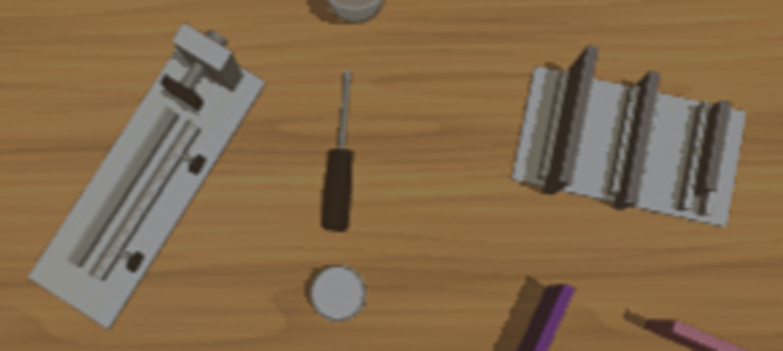

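The crop confirms it: the left grey panel in the rack is the tallest (top at z≈0.118 m, others ≈0.068 m). The foot's clamp screws are at lower right, so its +x points to the post.

```bash
cat >> h.py <<'E'
def edge(P,m):  # long thin top: centre from robust ends, angle deg of long axis
    q=P[m][:,:2].astype(np.float32)
    for _ in range(3):
        vx,vy,x0,y0=cv2.fitLine(q,cv2.DIST_HUBER,0,.001,.001).ravel()
        d=(q-[x0,y0])@[-vy,vx]; q=q[abs(d)<.008]
    s=(q-[x0,y0])@[vx,vy]; a,b=np.percentile(s,[.5,99.5]); d=(q-[x0,y0])@[-vy,vx]; e,f=np.percentile(d,[2,98])
    ctr=np.array([x0,y0])+(a+b)/2*np.array([vx,vy])+(e+f)/2*np.array([-vy,vx])
    return ctr,np.degrees(np.arctan2(vy,vx)),b-a,f-e
def toolyaw(o): # world angle (deg) of tool x and y
    R=cv2.Rodrigues(np.array(o["tool_rot"],float))[0]
    return np.degrees(np.arctan2(R[1,:2],R[0,:2])),R
E
python3 - <<'E'
from h import *
c=np.load("top0.npy",allow_pickle=True).item(); P=points(c);z=P[...,2]
M=np.zeros(z.shape,bool);M[215:300,398:422]=1
print("panel",edge(P,M&(z>.112)&(z<.125)))
M[:]=0;M[215:300,422:442]=1;print("wide",edge(P,M&(z>.062)&(z<.075)))
M[:]=0;M[215:300,450:470]=1;print("narrow",edge(P,M&(z>.062)&(z<.075)))
M[:]=0;M[205:335,195:305]=1;l=cv2.connectedComponents((M&(z>.034)&(z<.05)).astype(np.uint8))[1]
for i in range(1,l.max()+1):
    if (l==i).sum()>100: print("rail",edge(P,l==i))
o=manip.get_obs();a,R=toolyaw(o);print(a,np.round(R,3),np.degrees(o["q"][5]))
E
```

```text
panel (array([ 0.54811052, -0.19815314]), np.float32(-13.862005), np.float64(0.11749486979097129), np.float64(0.010017011361196638))
wide (array([ 0.53308438, -0.2611792 ]), np.float32(-13.476746), np.float64(0.11789072887971996), np.float64(0.010312819108366966))
narrow (array([ 0.52657004, -0.32627679]), np.float32(-13.406045), np.float64(0.07837960466742515), np.float64(0.01011760890483856))
rail (array([0.50247531, 0.20456986]), np.float32(-32.620243), np.float64(0.16334577072411777), np.float64(0.010051464652642608))
rail (array([0.48972945, 0.1854633 ]), np.float32(-32.579063), np.float64(0.1629327442497015), np.float64(0.009038452804088591))
[164.59701248  74.59704265] [[-0.964  0.266 -0.001]
 [ 0.266  0.964 -0.002]
 [ 0.    -0.002 -1.   ]] -8.622070366514881
```

Request:
{"op": "arm_command", "data": {"moves": [{"xyz": [-24,-26,0],"roll": 0},{"xyz": [-24,-26,0],"roll": 0},{"xyz": [-24,-26,0],"roll": 0},{"xyz": [-24,-26,0],"roll": 0},{"xyz": [-24,-26,0],"roll": 0},{"xyz": [-24,-26,0],"roll": 0},{"xyz": [-24,-26,0],"roll": 0},{"xyz": [-24,-26,0],"roll": 0}], "claw": 0.4, "squeeze": 60}}

```text
clock: 0.95
tcp_pos: [0.2828, 0.3014, 0.3036]
tool_rot: [-0.42, -3.113, 0.0]
contact_force: [1.3, 0.5, 0.0]
finger_gap: 0.0515
gripper_force: 0.0
```

Request:
{"op": "arm_command", "data": {"moves": [{"xyz": [-24,-26,0],"roll": 0},{"xyz": [-24,-26,0],"roll": 0},{"xyz": [-24,-26,0],"roll": 0},{"xyz": [-24,-26,0],"roll": 0},{"xyz": [-24,-26,0],"roll": 0},{"xyz": [-24,-26,0],"roll": 0},{"xyz": [-24,-26,0],"roll": 0},{"xyz": [-24,-26,0],"roll": 0}]}}

```text
clock: 1.75
tcp_pos: [0.4127, 0.0499, 0.3037]
tool_rot: [-0.421, -3.113, -0.0]
contact_force: [0.1, 0.1, 0.1]
finger_gap: 0.0509
gripper_force: 0.0
```

Request:
{"op": "arm_command", "data": {"moves": [{"xyz": [-24,-26,0],"roll": 0},{"xyz": [-24,-26,0],"roll": 0},{"xyz": [-24,-26,0],"roll": 0},{"xyz": [-24,-26,0],"roll": 0},{"xyz": [-24,-26,0],"roll": 0},{"xyz": [-24,-26,0],"roll": 0},{"xyz": [-30,-22,0],"roll": -0.24},{"xyz": [0,0,0],"roll": 0}]}}

```text
clock: 2.55
tcp_pos: [0.5345, -0.17, 0.3032]
tool_rot: [0.374, 3.119, -0.002]
contact_force: [-0.4, 0.2, -0.5]
finger_gap: 0.051
gripper_force: 0.0
```

Run:
```python
from h import *
o=manip.get_obs();c=eyes.camera("wrist");c["obs"]=o;np.save("wrist1.npy",c,allow_pickle=True);save("pics/wrist1.png",c["pixels"])
a,R=toolyaw(o);print(o["clock"],o["tcp_pos"],a,o["finger_gap"],o["contact_force"],np.degrees(o["q"][5]))
P=points(c,o);z=P[...,2]
M=(np.hypot(P[...,0]-.548,P[...,1]+.198)<.08)&(z>.11)&(z<.126)
l,_,st=0,0,0
n,l,st,_=cv2.connectedComponentsWithStats(M.astype(np.uint8));print(st[1:][st[1:,4]>50])
i=1+st[1:,4].argmax();print(edge(P,l==i),np.median(z[l==i]))
```

```text
2.55 [ 0.53452367 -0.17003826  0.30320556] [166.33715649  76.337097  ] 0.05102620244203176 [-0.40314734  0.23782568 -0.4507375 ] -102.79081572384986
[[ 274  174   19  180 2925]]
(array([ 0.55130987, -0.19856451]), np.float32(-13.93174), np.float64(0.11780647091567517), np.float64(0.009731821082532406)) 0.11875668452075094
```

View pics/wrist1.png

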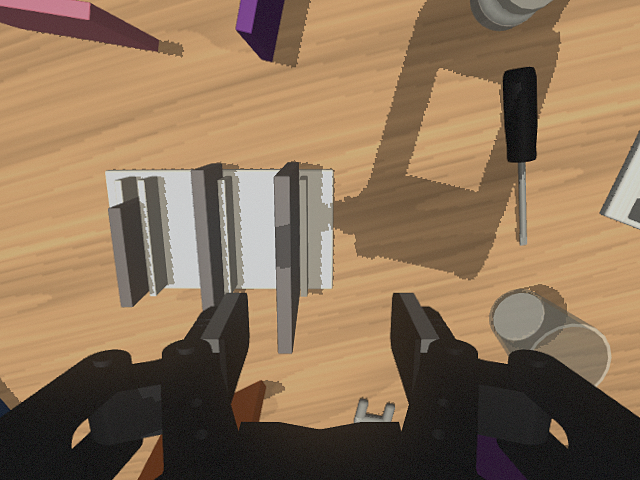

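Wrist view: the tall panel's top edge is at (287,175–350) and the spares are at (210,235) and (130,255). The open fingers are at (225,335) and (415,335), still to the +y side of the panel. I'll shift over, then descend.

Request:
{"op": "arm_command", "data": {"moves": [{"xyz": [-11,-12,0],"roll": 0},{"xyz": [-11,-12,0],"roll": 0},{"xyz": [0,0,0],"roll": 0},{"xyz": [0,0,0],"roll": 0}]}}

```text
clock: 3.0
tcp_pos: [0.5485, -0.1945, 0.3038]
tool_rot: [-0.368, -3.119, -0.001]
contact_force: [-0.5, 0.5, 0.1]
finger_gap: 0.0511
gripper_force: 0.0
```

Request:
{"op": "arm_command", "data": {"moves": [{"xyz": [0,0,25],"roll": 0},{"xyz": [0,0,25],"roll": 0},{"xyz": [0,0,25],"roll": 0},{"xyz": [0,0,20],"roll": 0},{"xyz": [0,0,0],"roll": 0},{"xyz": [0,0,0],"roll": 0}]}}

```text
clock: 3.6
tcp_pos: [0.5485, -0.1943, 0.2091]
tool_rot: [-0.368, -3.119, -0.001]
contact_force: [0.5, 0.8, 0.2]
finger_gap: 0.0513
gripper_force: 0.0
```

Run:
```python
from h import *
o=manip.get_obs();c=eyes.camera("wrist");
a,R=toolyaw(o);print(o["clock"],o["tcp_pos"],a,R[:,2])
P=points(c,o);z=P[...,2]
M=(np.hypot(P[...,0]-.550,P[...,1]+.198)<.07)&(z>.112)&(z<.122)
n,l,st,_=cv2.connectedComponentsWithStats(M.astype(np.uint8));print(st[1:][st[1:,4]>50])
i=1+st[1:,4].argmax();e=edge(P,l==i);print(e,np.median(z[l==i]))
print("tool dx,dy mm",R[:2,:2].T@(e[0]-o["tcp_pos"][:2])*1000, R[:2,:2].T@(np.array([.55,-.1985])-o["tcp_pos"][:2])*1000)
```

```text
3.6 [ 0.54848927 -0.19426036  0.20912584] [166.56020078  76.56019181] [-5.18150855e-04  3.94218191e-04 -9.99999788e-01]
[[ 299  151   27  272 6613]]
(array([ 0.55154201, -0.19884697]), np.float32(-13.995761), np.float64(0.11846481226384638), np.float64(0.009574057571589946)) 0.11873270813884527
tool dx,dy mm [-4.03517787 -3.75147295] [-2.45475383 -3.77240653]
```

Request:
{"op": "arm_command", "data": {"moves": [{"xyz": [-3,-4,0],"roll": 0.06},{"xyz": [0,0,20],"roll": 0},{"xyz": [0,0,20],"roll": 0},{"xyz": [0,0,15],"roll": 0},{"xyz": [0,0,0],"roll": 0},{"xyz": [0,0,0],"roll": 0}]}}

```text
clock: 4.25
tcp_pos: [0.5511, -0.1998, 0.1544]
tool_rot: [0.382, 3.118, -0.0]
contact_force: [0.2, -0.5, 0.1]
finger_gap: 0.0513
gripper_force: 0.0
```

Request:
{"op": "arm_command", "data": {"moves": [{"xyz": [0,0,0],"roll": 0},{"xyz": [0,0,0],"roll": 0},{"xyz": [0,0,0],"roll": 0},{"xyz": [0,0,0],"roll": 0},{"xyz": [0,0,0],"roll": 0},{"xyz": [0,0,0],"roll": 0},{"xyz": [0,0,0],"roll": 0},{"xyz": [0,0,0],"roll": 0}], "claw": 1, "squeeze": 70}}

```text
clock: 5.05
tcp_pos: [0.5515, -0.1996, 0.155]
tool_rot: [0.382, 3.116, -0.0]
contact_force: [0.0, 0.5, 5.1]
finger_gap: 0.0095
gripper_force: 69.3
```

Request:
{"op": "arm_command", "data": {"moves": [{"xyz": [0,0,-10],"roll": 0},{"xyz": [0,0,-15],"roll": 0},{"xyz": [0,0,-20],"roll": 0},{"xyz": [0,0,-25],"roll": 0},{"xyz": [0,0,-25],"roll": 0},{"xyz": [0,0,-25],"roll": 0},{"xyz": [0,0,-20],"roll": 0},{"xyz": [0,0,0],"roll": 0}]}}

```text
clock: 5.85
tcp_pos: [0.5522, -0.2005, 0.2984]
tool_rot: [0.381, 3.111, -0.005]
contact_force: [1.3, -0.3, -1.5]
finger_gap: 0.0089
gripper_force: 68.3
```

Run:
```python
from h import *
o=manip.get_obs();c=eyes.camera("wrist");s=eyes.camera("scene")
im=np.hstack([cv2.resize(c["pixels"],(400,300)),cv2.resize(s["pixels"],(400,300))]);save("pics/held.png",im)
a,R=toolyaw(o);print(o["clock"],o["tcp_pos"],a,R[:,2],o["contact_force"],o["torque"],o["gripper_force"],np.degrees(o["q"][5]))
T=np.array([.51131,.18634]);ax=np.array([np.cos(np.radians(-32.6)),np.sin(np.radians(-32.6))])
g=T-.025*ax;print("slot",g,"delta",g-o["tcp_pos"][:2])
# held panel top edge, tool coords
P=points(c,o)-o["tcp_pos"];Q=P@R
m=(Q[...,2]>.025)&(Q[...,2]<.055)&(abs(Q[...,0])<.08)&(abs(Q[...,1])<.02)&(abs(Q[...,2]-.035)<.012)
n,l,st,_=cv2.connectedComponentsWithStats(m.astype(np.uint8));i=1+st[1:,4].argmax();print(st[i])
q=Q[l==i];print("tool xyz pct",np.percentile(q,[1,5,50,95,99],axis=0).round(4))
```

```text
5.85 [ 0.5521734  -0.20053381  0.29841788] [166.03668758  76.03563338] [ 0.00693952 -0.00417448 -0.99996721] [ 1.2589308  -0.26424953 -1.49843352] [-0.01902112 -0.03914541 -0.02366409] 68.30816745758057 -104.42041328286801
slot [0.49024869 0.19980927] delta [-0.06192471  0.40034308]
[  247   145   146   284 13807]
tool xyz pct [[-0.0217 -0.0169  0.0253]
 [-0.0159 -0.01    0.0267]
 [ 0.0118 -0.0007  0.0361]
 [ 0.0556  0.0088  0.0402]
 [ 0.059   0.0158  0.0457]]
```

View pics/held.png

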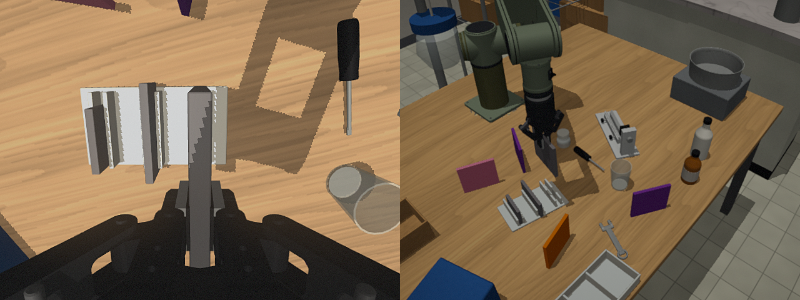

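The panel is held, nearly centred and level in the wrist view (top edge from (200,85) to (200,265)). The scene view shows both spares still in the rack.

Request:
{"op": "arm_command", "data": {"moves": [{"xyz": [6,15,0],"roll": 0},{"xyz": [10,25,0],"roll": 0},{"xyz": [13,31,0],"roll": 0},{"xyz": [13,31,0],"roll": 0},{"xyz": [13,31,0],"roll": 0},{"xyz": [13,31,0],"roll": 0},{"xyz": [13,31,0],"roll": 0},{"xyz": [13,31,0],"roll": 0}]}}

```text
clock: 6.75
tcp_pos: [0.512, 0.0447, 0.2919]
tool_rot: [-0.381, -3.114, -0.0]
contact_force: [0.4, -0.2, -2.9]
finger_gap: 0.009
gripper_force: 68.2
```

Request:
{"op": "arm_command", "data": {"moves": [{"xyz": [13,31,0],"roll": 0},{"xyz": [13,31,0],"roll": 0},{"xyz": [13,31,0],"roll": 0},{"xyz": [13,31,0],"roll": 0},{"xyz": [10,20,0],"roll": 0},{"xyz": [0,0,0],"roll": 0.8},{"xyz": [0,0,0],"roll": 0.8},{"xyz": [0,0,0],"roll": 0.73}]}}

```text
clock: 7.55
tcp_pos: [0.4866, 0.198, 0.2917]
tool_rot: [-0.885, -3.01, 0.003]
contact_force: [1.1, -0.7, -1.2]
finger_gap: 0.0091
gripper_force: 68.5
```

Request:
{"op": "arm_command", "data": {"moves": [{"xyz": [0,0,0],"roll": 0},{"xyz": [0,0,0],"roll": 0}]}}

```text
clock: 7.75
tcp_pos: [0.4874, 0.1974, 0.2925]
tool_rot: [-0.877, -3.014, 0.002]
contact_force: [-0.3, -0.6, -1.7]
finger_gap: 0.0091
gripper_force: 68.5
```

```bash
cat >> h.py <<'E'
FT=np.array([.51131,.18634]);FA=np.radians(-32.6);FR=np.array([[np.cos(FA),-np.sin(FA)],[np.sin(FA),np.cos(FA)]])
def status(o):
    a,R=toolyaw(o);print("t",o["clock"],"tcp",np.round(o["tcp_pos"],4),"yaw",a[0].round(2),"zax",R[:,2].round(4),"F",np.round(o["contact_force"],1),"foot-frame F",np.round(FR.T@o["contact_force"][:2],1),"grip",round(float(o["gripper_force"]),1))
    print("tcp in foot frame mm",(FR.T@(np.array(o["tcp_pos"])[:2]-FT)*1000).round(1));return R
E
python3 - <<'E'
from h import *
o=manip.get_obs();c=eyes.camera("wrist");save("pics/over.png",c["pixels"]);c["obs"]=o;np.save("w3.npy",c,allow_pickle=True)
R=status(o)
P=points(c,o);Q=(P-o["tcp_pos"])@R;z=P[...,2]
d=np.linalg.norm(P[...,:2]-o["tcp_pos"][:2],axis=-1)
L=(P[...,:2]-FT)@FR
for s in(1,-1):
    m=(z>.037)&(z<.046)&(L[...,0]>-110)&(abs(L[...,1]-s*.012)<.012)&(abs(L[...,0])<.11)
    if m.sum()>50:
        e=edge(P,m);print("rail",s,m.sum(),e,"foot",(FR.T@(e[0]-FT)*1000).round(1))
m=(abs(Q[...,0])<.065)&(abs(Q[...,1])<.012)&(Q[...,2]>.02)&(Q[...,2]<.06)
q=Q[m]
# top surface only: within 3mm of top plane
for lo,hi in((.022,.03),(.03,.038),(.038,.046),(.046,.054),(.054,.062)):
    k=(q[:,0]>lo)&(q[:,0]<hi)
    if k.sum()>20:
        t=np.percentile(q[k,2],3);kk=k&(q[:,2]<t+.003);print(lo,kk.sum(),"z top",round(t,4),"y",np.percentile(q[kk,1],[2,98]).round(4))
# panel side/end lower
m2=(abs(Q[...,0]-.06)<.02)&(abs(Q[...,1])<.02)&(Q[...,2]>.06)&(Q[...,2]<.16)
for zz in(.07,.09,.11,.13,.14):
    k=m2&(abs(Q[...,2]-zz)<.005)
    if k.sum()>5: print("end z",zz,k.sum(),np.percentile(Q[k][:,0],[50,98]).round(4),np.percentile(Q[k][:,1],[2,98]).round(4))
E
```

```text
t 7.75 tcp [0.4874 0.1974 0.2925] yaw 147.55 zax [-2.9e-03 -5.0e-04 -1.0e+00] F [-0.3 -0.6 -1.7] foot-frame F [ 0.1 -0.7] grip 68.5
tcp in foot frame mm [-26.1  -3.5]
rail 1 1443 (array([0.49307619, 0.21484025]), np.float32(-32.287006), np.float64(0.13107355382293462), np.float64(0.006524685397744179)) foot [-30.7  14.2]
rail -1 213 (array([0.43038379, 0.22458402]), np.float32(-38.933605), np.float64(0.016140142176300287), np.float64(0.0076968942955136285)) foot [-88.8 -11.4]
0.022 1032 z top 0.0352 y [-0.0047  0.0047]
0.03 1096 z top 0.0351 y [-0.0049  0.0048]
0.038 1151 z top 0.0351 y [-0.0048  0.0048]
0.046 1241 z top 0.035 y [-0.0047  0.0049]
0.054 882 z top 0.035 y [-0.0047  0.0047]
end z 0.07 27 [0.0595 0.0595] [-0.0038  0.0042]
end z 0.09 24 [0.0595 0.0595] [-0.0037  0.0047]
end z 0.14 17 [0.0596 0.0596] [-0.0034  0.0041]
```

View pics/over.png

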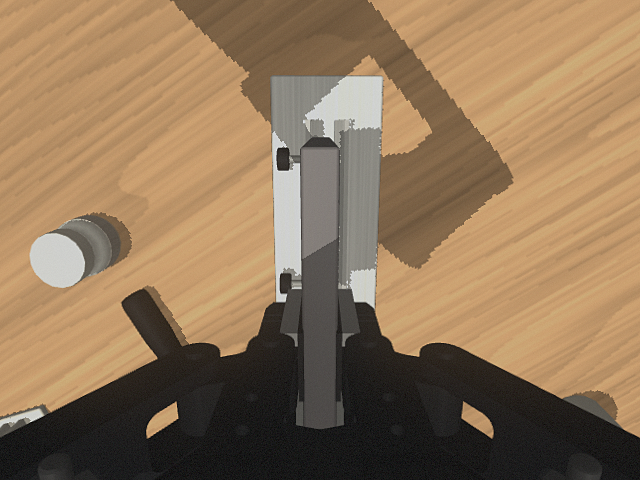

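Wrist view: the panel (top edge x 302–338, rows 145–425) hangs over the slot. The rail shows on its right (350,200) and the clamp screws on its left at (283,158) and (287,283). I'll check the lateral offset from the base plate edges.

Run:
```python
from h import *
for n in("w3","top0"):
    c=np.load(n+".npy",allow_pickle=True).item();o=c.get("obs")
    P=points(c,o if n=="w3" else None);z=P[...,2];L=(P[...,:2]-FT)@FR*1000
    for x in range(-125,110,25):
        m=(abs(L[...,0]-x)<10)&(z>.006)&(z<.015)&(abs(L[...,1])<60)
        t=(abs(L[...,0]-x)<10)&(z>.038)&(z<.046)&(abs(L[...,1])<25)
        if m.sum()>30: print(n,x,m.sum(),"base y",np.percentile(L[m][:,1],[1,99]).round(1),"rail+",np.percentile(L[t&(L[...,1]>0)][:,1],[3,97]).round(1) if (t&(L[...,1]>0)).sum()>9 else "","rail-",np.percentile(L[t&(L[...,1]<0)][:,1],[3,97]).round(1) if (t&(L[...,1]<0)).sum()>9 else "")
    m=(z>.006)&(z<.015)&(abs(L[...,1])<44)&(abs(L[...,0])<150);print("x",np.percentile(L[m][:,0],[.5,99.5]))
```

```text
w3 -125 2474 base y [-42.8  44.8] rail+  rail- 
w3 -100 2528 base y [-42.6  45.5] rail+ [10.5 17. ] rail- [-14.7  -8.1]
w3 -75 1329 base y [-43.   45.8] rail+ [10.7 17.4] rail- [-14.8  -8.9]
w3 -50 1330 base y [-42.9  45.8] rail+ [11.8 17.1] rail- 
w3 -25 1321 base y [-43.1  45.8] rail+ [11.4 17.4] rail- 
w3 0 1251 base y [-43.1  45.8] rail+ [11.7 17.3] rail- 
w3 25 1154 base y [-42.7  45.9] rail+ [11.4 17. ] rail- 
w3 50 684 base y [-43.2  46.2] rail+  rail- 
x [-131.4174265    59.40649012]
top0 -125 270 base y [-45.2  42.5] rail+  rail- 
top0 -100 213 base y [-45.   43.2] rail+ [ 8.6 15.1] rail- 
top0 -75 141 base y [-45.2  43.4] rail+ [ 8.7 15.5] rail- [-16.3 -10.3]
top0 -50 176 base y [-44.6  43.1] rail+ [10.7 15.8] rail- [-16.2 -10.1]
top0 -25 166 base y [-44.8  42.7] rail+ [ 7.9 15.5] rail- [-15.7 -10.7]
top0 0 167 base y [-44.6  43.5] rail+ [ 8.7 15.2] rail- [-16.1 -11.1]
top0 25 150 base y [-45.3  43.5] rail+ [ 8.4 15.5] rail- [-16.1 -11.8]
top0 50 165 base y [-45.1  43.4] rail+ [ 8.4 15.4] rail- [-16.3 -10.1]
top0 75 200 base y [-44.1  42.9] rail+  rail- 
top0 100 203 base y [-45.   43.2] rail+  rail- 
x [-133.75865175  130.7334109 ]
```

Request:
{"op": "arm_command", "data": {"moves": [{"xyz": [0,4.4,0],"roll": 0},{"xyz": [0,0,15],"roll": 0},{"xyz": [0,0,20],"roll": 0},{"xyz": [0,0,20],"roll": 0},{"xyz": [0,0,20],"roll": 0},{"xyz": [0,0,15],"roll": 0},{"xyz": [0,0,0],"roll": 0},{"xyz": [0,0,0],"roll": 0}]}}

```text
clock: 8.6
tcp_pos: [0.4911, 0.201, 0.204]
tool_rot: [-0.881, -3.015, 0.0]
contact_force: [-0.3, 0.6, -1.4]
finger_gap: 0.009
gripper_force: 68.5
```

Run:
```python
from h import *
o=manip.get_obs();c=eyes.camera("wrist");R=status(o)
P=points(c,o);z=P[...,2];L=(P[...,:2]-FT)@FR*1000;T=(P-o["tcp_pos"])@R*1000
for x in range(-125,60,25):
    m=(abs(L[...,0]-x)<10)&(z>.006)&(z<.015)&(abs(L[...,1])<60)
    t=(abs(L[...,0]-x)<10)&(z>.038)&(z<.046)&(abs(L[...,1])<25)
    if m.sum()>30: print(x,m.sum(),"base ty",np.percentile(T[m][:,1],[1,99]).round(1),"rails ty",[np.percentile(T[k][:,1],[3,97]).round(1) for k in(t&(L[...,1]>0),t&(L[...,1]<0)) if k.sum()>9])
m=(abs(T[...,0]-60)<3)&(abs(T[...,1])<8)&(T[...,2]>120)&(T[...,2]<144)
print(m.sum(),np.percentile(T[m],[2,50,98],axis=0).round(1))
```

```text
t 8.6 tcp [0.4911 0.201  0.204 ] yaw 147.41 zax [-3.e-04  0.e+00 -1.e+00] F [-0.3  0.6 -1.4] foot-frame F [-0.6  0.3] grip 68.5
tcp in foot frame mm [-24.9   1.4]
-125 4367 base ty [-43.7  43.6] rails ty []
-100 4509 base ty [-44.3  43.6] rails ty [array([ 9. , 15.8]), array([-16.1,  -9.4])]
-75 2306 base ty [-44.6  44.4] rails ty [array([ 9.6, 15.8]), array([-16., -10.])]
-50 2420 base ty [-44.5  44.2] rails ty [array([11. , 15.9]), array([-15.9, -10.8])]
-25 2331 base ty [-44.3  44.4] rails ty [array([11.2, 15.9]), array([-16.1, -11. ])]
0 2172 base ty [-44.3  44.3] rails ty [array([10.9, 15.7]), array([-16. , -10.8])]
25 1267 base ty [-44.6  44.6] rails ty []
50 98 base ty [-45.1  45.1] rails ty []
22 [[ 5.940e+01 -3.700e+00  1.201e+02]
 [ 5.960e+01  1.000e-01  1.399e+02]
 [ 5.960e+01  4.600e+00  1.415e+02]]
```

Centred on the slot within about 0.2 mm, so I'll lower.

Request:
{"op": "arm_command", "data": {"moves": [{"xyz": [0,0,8],"roll": 0},{"xyz": [0,0,8],"roll": 0},{"xyz": [0,0,8],"roll": 0},{"xyz": [0,0,8],"roll": 0},{"xyz": [0,0,8],"roll": 0},{"xyz": [0,0,5],"roll": 0},{"xyz": [0,0,0],"roll": 0},{"xyz": [0,0,0],"roll": 0}]}}

```text
clock: 9.45
tcp_pos: [0.491, 0.2009, 0.1588]
tool_rot: [-0.882, -3.015, 0.0]
contact_force: [-0.2, -1.3, -1.6]
finger_gap: 0.0097
gripper_force: 68.6
```

Request:
{"op": "arm_command", "data": {"moves": [{"xyz": [0,0,1],"roll": 0},{"xyz": [0,0,1],"roll": 0},{"xyz": [0,0,1],"roll": 0},{"xyz": [0,0,0],"roll": 0},{"xyz": [0,0,0],"roll": 0}]}}

```text
clock: 9.95
tcp_pos: [0.4913, 0.2011, 0.157]
tool_rot: [0.881, 3.015, 0.001]
contact_force: [-2.5, 0.7, 5.5]
finger_gap: 0.009
gripper_force: 69.6
```

Request:
{"op": "arm_command", "data": {"moves": [{"xyz": [0,0,1],"roll": 0},{"xyz": [0,0,0],"roll": 0},{"xyz": [0,0,0],"roll": 0}]}}

```text
clock: 10.25
tcp_pos: [0.4913, 0.2012, 0.1569]
tool_rot: [0.881, 3.015, 0.001]
contact_force: [-5.2, 0.2, 10.9]
finger_gap: 0.0092
gripper_force: 70.7
```

Run:
```python
from h import *
o=manip.get_obs();c=eyes.camera("wrist");R=status(o)
P=points(c,o);z=P[...,2];L=(P[...,:2]-FT)@FR*1000;T=(P-o["tcp_pos"])@R*1000
q=T[(abs(T[...,0])<58)&(abs(T[...,1])<12)&(T[...,2]>20)&(T[...,2]<60)]
for lo in(22,34,46):
    k=(q[:,0]>lo)&(q[:,0]<lo+10);t=np.percentile(q[k,2],3);kk=k&(q[:,2]<t+3);print(lo,"ztop",t.round(2),np.percentile(q[kk,1],[2,98]).round(2))
m=(abs(T[...,0])<90)&(abs(T[...,1])<12)&(T[...,2]>20)&(T[...,2]<45)&(T[...,0]>50);print("xend",np.percentile(T[m][:,0],99))
b=(z<.016)&(z>.004)&(abs(abs(L[...,1])-30)<10)&(L[...,0]>-120)&(L[...,0]<0)
b2=(z<.048)&(z>.034)&(abs(abs(L[...,1])-13)<3)&(L[...,0]>-95)&(L[...,0]<0)
print("base z",np.median(z[b]),"rail top z",np.median(z[b2]),b2.sum())
```

```text
t 10.25 tcp [0.4913 0.2012 0.1569] yaw 147.42 zax [ 9.e-04  4.e-04 -1.e+00] F [-5.2  0.2 10.9] foot-frame F [-4.5 -2.7] grip 70.7
tcp in foot frame mm [-24.8   1.8]
22 ztop 35.07 [-4.71  4.9 ]
34 ztop 35.05 [-4.81  4.79]
46 ztop 34.98 [-4.73  4.9 ]
xend 59.4684230297316
base z 0.010737114185563196 rail top z 0.04254359781885078 4156
```

Stands on the slot's floor (contact height matches the rack grasp offset: TCP 0.157). I'll ease the down-press a little and slide towards the buffer.

Request:
{"op": "arm_command", "data": {"moves": [{"xyz": [0,0,-0.7],"roll": 0},{"xyz": [-5,0,0],"roll": 0},{"xyz": [-5,0,0],"roll": 0},{"xyz": [-5,0,0],"roll": 0},{"xyz": [-5,0,0],"roll": 0},{"xyz": [-5,0,0],"roll": 0},{"xyz": [-5,0,0],"roll": 0},{"xyz": [0,0,0],"roll": 0}]}}

```text
clock: 11.1
tcp_pos: [0.5153, 0.186, 0.1572]
tool_rot: [-0.881, -3.012, -0.003]
contact_force: [-8.4, 3.2, 11.5]
finger_gap: 0.0095
gripper_force: 70.9
```

```bash
python3 -c "
from h import *
status(manip.get_obs())"
```

```text
t 11.1 tcp [0.5153 0.186  0.1572] yaw 147.41 zax [-0.0025  0.0025 -1.    ] F [-8.4  3.2 11.5] foot-frame F [-8.8 -1.9] grip 70.9
tcp in foot frame mm [3.5 1.9]
```

Request:
{"op": "arm_command", "data": {"moves": [{"xyz": [0,-0.4,-0.5],"roll": 0},{"xyz": [0,0,-0.5],"roll": 0},{"xyz": [-2,0,0],"roll": 0},{"xyz": [-2,0,0],"roll": 0},{"xyz": [0,0,0],"roll": 0},{"xyz": [0,0,0],"roll": 0}]}}

```text
clock: 11.7
tcp_pos: [0.5196, 0.1825, 0.157]
tool_rot: [0.882, 3.015, 0.001]
contact_force: [-2.6, 2.5, 6.8]
finger_gap: 0.0088
gripper_force: 70.0
```

```bash
python3 -c "
from h import *
status(manip.get_obs())"
```

```text
t 11.7 tcp [0.5196 0.1825 0.157 ] yaw 147.39 zax [ 4.e-04  8.e-04 -1.e+00] F [-2.6  2.5  6.8] foot-frame F [-3.5  0.7] grip 70.0
tcp in foot frame mm [9.  1.2]
```

Request:
{"op": "arm_command", "data": {"moves": [{"xyz": [-2,0,0],"roll": 0},{"xyz": [-2,0,0],"roll": 0},{"xyz": [0,0,0],"roll": 0},{"xyz": [0,0,0],"roll": 0}]}}

```text
clock: 12.1
tcp_pos: [0.5228, 0.1804, 0.157]
tool_rot: [-0.882, -3.015, -0.001]
contact_force: [-4.4, 3.1, 5.4]
finger_gap: 0.0092
gripper_force: 70.1
```

Request:
{"op": "arm_command", "data": {"moves": [{"xyz": [-2,0,0],"roll": 0},{"xyz": [0,0,0],"roll": 0},{"xyz": [0,0,0],"roll": 0}]}}

```text
clock: 12.4
tcp_pos: [0.5242, 0.1795, 0.1571]
tool_rot: [-0.882, -3.014, -0.001]
contact_force: [-5.1, 3.4, 7.8]
finger_gap: 0.0091
gripper_force: 70.3
```

Request:
{"op": "arm_command", "data": {"moves": [{"xyz": [-2,0,0],"roll": 0},{"xyz": [0,0,0],"roll": 0},{"xyz": [0,0,0],"roll": 0}]}}

```text
clock: 12.7
tcp_pos: [0.5262, 0.1782, 0.1571]
tool_rot: [-0.882, -3.015, -0.001]
contact_force: [-4.1, 3.0, 7.7]
finger_gap: 0.0091
gripper_force: 70.2
```

Request:
{"op": "arm_command", "data": {"moves": [{"xyz": [-2,0,0],"roll": 0},{"xyz": [0,0,0],"roll": 0},{"xyz": [0,0,0],"roll": 0}]}}

```text
clock: 13.0
tcp_pos: [0.5275, 0.1774, 0.1571]
tool_rot: [-0.882, -3.014, -0.001]
contact_force: [-5.2, 3.3, 7.1]
finger_gap: 0.0092
gripper_force: 70.4
```

Request:
{"op": "arm_command", "data": {"moves": [{"xyz": [-2,0,0],"roll": 0},{"xyz": [0,0,0],"roll": 0},{"xyz": [0,0,0],"roll": 0}]}}

```text
clock: 13.3
tcp_pos: [0.5284, 0.1768, 0.1572]
tool_rot: [-0.881, -3.012, -0.002]
contact_force: [-8.4, 4.4, 10.9]
finger_gap: 0.0093
gripper_force: 70.7
```

Run:
```python
from h import *
status(manip.get_obs())
for p in([.5196,.1825],):print(FR.T@(np.array(p)-FT))
c=eyes.camera("top");np.save("top1.npy",c,allow_pickle=True)
for n in("top0","top1"):
    c=np.load(n+".npy",allow_pickle=True).item();P=points(c);z=P[...,2];L=(P[...,:2]-FT)@FR*1000
    m=(z>.097)&(z<.111)&(L[...,0]>60)&(L[...,0]<105)&(abs(L[...,1])<22)
    w=m&(abs(L[...,1])>10)&(abs(L[...,1])<17)
    print(n,m.sum(),w.sum(),"pad x",np.percentile(L[w][:,0],[2,50,98]).round(1) if w.sum() else "")
```

```text
t 13.3 tcp [0.5284 0.1768 0.1572] yaw 147.39 zax [-0.0028  0.0021 -1.    ] F [-8.4  4.4 10.9] foot-frame F [-9.5 -0.8] grip 70.7
tcp in foot frame mm [19.5  1.2]
[0.00905281 0.00123139]
top0 67 26 pad x [75.2 79.7 84.9]
top1 74 29 pad x [76.7 81.5 86. ]
```

The top view puts the pad about 1.5 mm in (contact near TCP x≈18 in the foot frame). Continuing.

Request:
{"op": "arm_command", "data": {"moves": [{"xyz": [0,0,-0.6],"roll": 0},{"xyz": [-1.5,0,0],"roll": 0},{"xyz": [-1.5,0,0],"roll": 0},{"xyz": [-1.5,0,0],"roll": 0},{"xyz": [-1.5,0,0],"roll": 0},{"xyz": [0,0,0],"roll": 0},{"xyz": [0,0,0],"roll": 0},{"xyz": [0,0,0],"roll": 0}]}}

```text
clock: 14.15
tcp_pos: [0.5323, 0.1743, 0.1573]
tool_rot: [-0.88, -3.009, -0.002]
contact_force: [-9.7, 7.3, 9.7]
finger_gap: 0.0089
gripper_force: 70.4
```

```bash
cat > pad.py <<'E'
from h import *
o=manip.get_obs();R=status(o)
c=eyes.camera("top");np.save("top1.npy",c,allow_pickle=True)
for n in("top0","top1"):
    c=np.load(n+".npy",allow_pickle=True).item();P=points(c);z=P[...,2];L=(P[...,:2]-FT)@FR*1000
    w=(z>.097)&(z<.111)&(L[...,0]>60)&(L[...,0]<108)&(abs(L[...,1])>10)&(abs(L[...,1])<17)
    print(n,w.sum(),"pad x",np.percentile(L[w][:,0],[2,50,98]).round(1),L[w][:,0].mean().round(2))
o=manip.get_obs();c=eyes.camera("wrist");P=points(c,o);T=(P-o["tcp_pos"])@R*1000;q=T[(abs(T[...,0])<58)&(abs(T[...,1])<12)&(T[...,2]>20)&(T[...,2]<60)]
for lo in(22,46):
    k=(q[:,0]>lo)&(q[:,0]<lo+10);print("ztop",np.percentile(q[k,2],3).round(2))
m=(abs(T[...,0])<90)&(abs(T[...,1])<12)&(T[...,2]>20)&(T[...,2]<45)&(T[...,0]>50);print("xend",np.percentile(T[m][:,0],99))
E
python3 pad.py
```

```text
t 14.15 tcp [0.5323 0.1743 0.1573] yaw 147.41 zax [-0.0055  0.0031 -1.    ] F [-9.7  7.3  9.7] foot-frame F [-12.1   0.9] grip 70.4
tcp in foot frame mm [24.2  1.1]
top0 26 pad x [75.2 79.7 84.9] 79.93
top1 26 pad x [81.4 85.7 91.2] 85.95
ztop 35.15
ztop 35.04
xend 59.51468912351428
```

Request:
{"op": "arm_command", "data": {"moves": [{"xyz": [-1.2,0,0],"roll": 0},{"xyz": [-1.2,0,0],"roll": 0},{"xyz": [-1.2,0,0],"roll": 0},{"xyz": [-1.2,0,0],"roll": 0},{"xyz": [0,0,0],"roll": 0},{"xyz": [0,0,0],"roll": 0},{"xyz": [0,0,0],"roll": 0}]}}

```text
clock: 14.95
tcp_pos: [0.5353, 0.1724, 0.1574]
tool_rot: [-0.879, -3.007, -0.003]
contact_force: [-14.0, 9.2, 13.4]
finger_gap: 0.0092
gripper_force: 70.9
```

```bash
python3 pad.py
```

```text
t 14.95 tcp [0.5353 0.1724 0.1574] yaw 147.41 zax [-0.0083  0.0043 -1.    ] F [-14.    9.2  13.4] foot-frame F [-16.7   0.2] grip 70.9
tcp in foot frame mm [27.7  1.2]
top0 26 pad x [75.2 79.7 84.9] 79.93
top1 27 pad x [84.6 89.9 94.3] 89.58
ztop 35.09
ztop 35.01
xend 59.529139119484675
```

Request:
{"op": "arm_command", "data": {"moves": [{"xyz": [0,0,0],"roll": 0},{"xyz": [0,0,0],"roll": 0},{"xyz": [0,0,0],"roll": 0},{"xyz": [0,0,0],"roll": 0},{"xyz": [0,0,0],"roll": 0},{"xyz": [0,0,0],"roll": 0},{"xyz": [0,0,0],"roll": 0},{"xyz": [0,0,0],"roll": 0}]}}

```text
clock: 15.85
tcp_pos: [0.5353, 0.1724, 0.1575]
tool_rot: [-0.879, -3.007, -0.003]
contact_force: [-15.3, 9.0, 12.4]
finger_gap: 0.0092
gripper_force: 70.9
```

```bash
python3 pad.py
python3 - <<'E'
from h import *
c=eyes.camera("scene");t=np.load("top1.npy",allow_pickle=True).item()
save("pics/final.png",np.hstack([c["pixels"][150:400,130:430],t["pixels"][170:420,190:490]]))
E
```

```text
t 15.85 tcp [0.5353 0.1724 0.1575] yaw 147.41 zax [-0.0082  0.0043 -1.    ] F [-15.3   9.   12.4] foot-frame F [-17.7  -0.7] grip 70.9
tcp in foot frame mm [27.7  1.2]
top0 26 pad x [75.2 79.7 84.9] 79.93
top1 27 pad x [84.4 89.1 94. ] 89.22
ztop 35.13
ztop 35.01
xend 59.54204557111444
```

View pics/final.png

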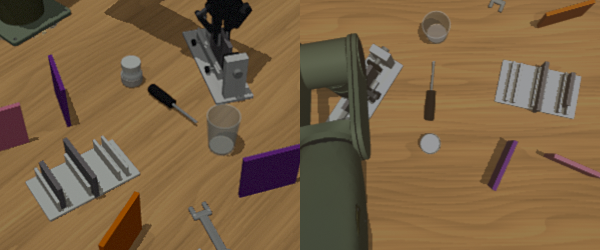

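The panel is in the slot against the buffer, steady at about 9.5 mm pressed. The spares, jar (130,70) and beaker (223,130) are all standing. Handing in.

```bash
python3 -c "
from bench import manip
print(manip.job_done())"
```

```text
the job is handed in; nothing more can be done
None
```

The tallest grey panel is in the guard foot's slot, standing on the floor apart from a lean of about 0.5° towards the buffer. It is still gripped at about 70 N and holding the buffer pressed about 9.5 mm, measured from the top camera. The spares, jar and beaker are all standing; I handed it in at about 16 s and no verdict came back.

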